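Load specimen jars into a bench imaging station

ROBOT

A 6-joint arm with a two-finger parallel gripper is mounted at the origin on the work surface. World frame = base frame: x ahead of the robot, y to its left, z up, the work surface at z = 0. Lengths are in m, angles in rad, forces in N, time in s.
With the tool pointing down it reaches from about 0.275 to 0.85 m from the base axis. Payload 19 kg.
Tool frame: the origin (TCP) lies at the very end of the fingers, on their centre line; the grasp point (between the pads) lies 19 mm behind it; z points along the fingers, y is the direction in which the jaws open and shut (so a half turn about z gives the same grasp; the last joint's range is limited). The gripper opens to 85 mm and grips with 20 to 120 N. Pads are 22 mm wide; open, the fingers measure 114 mm over their backs; the gripper's body (76 mm by 85 mm) begins 54 mm behind the grasp point. The pads swing forward as they close: fully open they stand 13 mm farther back than shut.
Start: joints at [1, 0.15, 1.437, -0, 1.554, -0.134], TCP at [0.243, 0.521, 0.231] pointing down, gripper open.
Joint ranges: [-2.8, 2.8], [-0.68, 2.1], [0.12, 2.68], [-1.39, 4.53], [0.16, 2.79], [-2.81, 2.81]. Speed limits (rad/s): [1.89, 1.89, 2.22, 3.01, 3.01, 3.01].

INTERFACE

Orientations are given as a unit quaternion [w, x, y, z].
In Python, from plant import r, open_jaws, grab, solve_ik, imaging gives the robot as it stands. Calls block until the motion is done:
- r.move_pose(position, orientation): joint-space move of the TCP to a pose.
- r.move_l(position, orientation=None, feed=0.15): straight line of the TCP; orientation=None keeps the orientation; feed is the mean speed in m/s.
- r.move_joints(angles): joint-space move.
- open_jaws() and grab(grip_force=None): open the fingers fully, or close them until they stop; grip_force is the grip in N (None keeps the last).
- r.sleep(seconds).
- solve_ik(position, orientation): joint angles nearest the present ones, or None.
- r.sense(): the state.
- imaging.capture(name): name is "scene" or "side" or "wrist"; returns a dict with "pixels" (384x512x3 uint8, blue, green, red), "fx", "fy", "cx", "cy" (pixels), "k1" (the pictures are not rectified: a ray, as slopes to the right and down, at radius r is drawn at 1 + k1 r^2 times it, then the intrinsics apply), "R" (3x3) and "t" (3): a world point X has camera coordinates R X + t. Camera axes: x right, y down, z forward; pixel columns grow to the right and rows downward; lengths in m; the calibration is good to about 2 mm. A picture is of the moment at which its call begins. There is no depth.
A pose or a line that the arm cannot do raises r.PlanningError and nothing moves.
- r.sign_off(): hands the job in, once; it reports no verdict.
The state is a dict: "clock": time; "q": joint angles; "qd": joint speeds; "joint_efforts": joint torques, N m; "position": TCP position; "tcp_rot": TCP orientation; "wrist_force": force on the tool from outside, world axes, zero at the start; "wrist_torque": the same for the moment, N m; "gripper_width": opening from 0.0 (shut) to 1.0 (fully open).
Only numpy, scipy, OpenCV 4.12 (cv2) and the standard library are available. Lean on these libraries where they do the work, as an engineer would, in place of code of your own. Each camera call takes 0.05 s, during which the arm holds its last target.

TASK

Load the imaging station: lower its blue front guard all the way, move every green-lidded finished jar from the carriage to stand upright in the white tray, stand every orange-lidded jar on the bench upright in its own pocket of the carriage, then push the carriage by its red tab into the tunnel until the spring detent snaps in and it is fully home, and finally raise the guard fully shut. Leave the white-lidded jar and everything else on the bench where it is.

Things in the scene. Friction and masses are not known exactly. Their poses are not given: they have to be found in the camera images.
- station: White imaging station, fixed. Base 310 (x) x 300 (y) x 12 mm, origin at the centre of its underside, x pointing away from the robot, z up. Roofless bay in front (station x -155 to +5 mm; side cheeks at y +-145 mm, 10 mm thick, up to z 58 mm); tunnel behind (x +5 to +155 mm, its flat top at z 120 mm, roof underside at 108 mm; black dome on top at x +85 mm up to z 152 mm).
- carriage (a joint): Aluminium carriage sliding along station x: 0 m = out in the bay (starts below 0.01), 0.102 = fully home at its end stop in the tunnel. 1.5 N friction. A ball detent resists from 0.089 (up to about 12 N in all if pushed at 15 mm/s, a harder knock if faster), snaps over at 0.097, then pulls it to the stop and holds it; 5 to 12 N frees it.
- guard (a joint): Blue guard, 276 mm wide, 6 mm thick, hinged on its lower edge at station x -147 mm, z 34 mm (axis along station y); the panel ends 75 mm from the hinge. 0 rad = upright, shut at its stop; grows as it comes down toward the robot; 1.5 = fully down at its stop, nearly level. Starts at 0 to 0.3. Stiff hinge: stays where left, takes 2 to 6 N at the bar.
- guard_bar (a point): Centre of the guard's round steel bar: 12 mm thick, 120 mm long along station y, 120 mm from the hinge in the guard's plane, on posts at y +-55 mm, 39 mm free between bar and panel. Shut, it is at z 154 mm; guard down, z about 42 mm. Can be pinched from above at every guard angle, fingers closing along station x (open about 35 mm), and turns in the fingers as the guard swings.
- tab_top (a point): Centre of the top edge of the carriage's red upright tab: 8 mm thick along station x, 30 mm wide along y, top 96 mm above the bench, foot at 22 mm, 55 mm in front (-x) of the row of pockets. Axes as the station's. With the carriage home it still stands 33 mm in front of the tunnel's mouth, to be reached from above.
- pocket0 (a point): Centre of the floor of carriage pocket 0 (30 mm above the bench), a 48 x 48 mm square recess with black rubber floor and walls 30 mm high (grip a jar high enough for the fingertips to stay above them); pockets 0 to 3 lie 66 mm apart in a row, 0 at the station's +y end. Axes as the station's; moves with the carriage.
- pocket1 (a point): Centre of the floor of carriage pocket 1 (30 mm above the bench), a 48 x 48 mm square recess with black rubber floor and walls 30 mm high (grip a jar high enough for the fingertips to stay above them); pockets 0 to 3 lie 66 mm apart in a row, 0 at the station's +y end. Axes as the station's; moves with the carriage.
- pocket2 (a point): Centre of the floor of carriage pocket 2 (30 mm above the bench), a 48 x 48 mm square recess with black rubber floor and walls 30 mm high (grip a jar high enough for the fingertips to stay above them); pockets 0 to 3 lie 66 mm apart in a row, 0 at the station's +y end. Axes as the station's; moves with the carriage.
- pocket3 (a point): Centre of the floor of carriage pocket 3 (30 mm above the bench), a 48 x 48 mm square recess with black rubber floor and walls 30 mm high (grip a jar high enough for the fingertips to stay above them); pockets 0 to 3 lie 66 mm apart in a row, 0 at the station's +y end. Axes as the station's; moves with the carriage.
- jar0: Specimen jar, clear glass with brown contents, bottom-heavy, orange lid, a plain upright cylinder 40 mm across and 70 mm tall, 60 to 130 g; origin at the centre of its underside, z up through the lid. Two to four such jars stand on the bench to the left and right of the station; the others are absent.
- jar1: Specimen jar, clear glass with brown contents, bottom-heavy, orange lid, a plain upright cylinder 40 mm across and 70 mm tall, 60 to 130 g; origin at the centre of its underside, z up through the lid. Two to four such jars stand on the bench to the left and right of the station; the others are absent.
- jar2: Specimen jar, clear glass with brown contents, bottom-heavy, orange lid, a plain upright cylinder 40 mm across and 70 mm tall, 60 to 130 g; origin at the centre of its underside, z up through the lid. Two to four such jars stand on the bench to the left and right of the station; the others are absent.
- jar3: Specimen jar, clear glass with brown contents, bottom-heavy, orange lid, a plain upright cylinder 40 mm across and 70 mm tall, 60 to 130 g; origin at the centre of its underside, z up through the lid. Two to four such jars stand on the bench to the left and right of the station; the others are absent.
- done0: Finished jar, of the same shape, size and mass as the others but with a green lid; one or two such jars start in pockets of the carriage, the other is absent. Origin at the centre of its underside.
- done1: Finished jar, of the same shape, size and mass as the others but with a green lid; one or two such jars start in pockets of the carriage, the other is absent. Origin at the centre of its underside.
- tray: White open tray fixed to the bench right of the station, 110 (x) x 130 (y) mm outside, walls 5 mm thick and 22 mm high, floor 5 mm thick; origin at the centre of its underside.
- ref_jar: Reference jar, the same but with a white lid: leave it. Origin at the centre of its underside.
- wash_bottle: White wash bottle, 60 mm across, 160 mm tall, origin at its underside: leave it.
- beaker: Glass beaker, 70 mm across, 85 mm tall, origin at its underside: leave it.
- dishes: Stack of clear petri dishes, 90 mm across, 41 mm high, origin at its underside: leave it.
- pen_pot: Red square pot, 90 x 90 x 100 mm, with pens up to about 150 mm, origin at its underside: leave it.
- tip_box: Blue box of pipette tips, 85 x 120 x 61 mm, origin at its underside: leave it.
- spare_lid: White loose lid, 60 mm across, 12 mm high, origin at its underside: leave it.

How it is judged:
On the way, in this order (a step that is already met when the one before it is completed fails the run):
1. the guard is fully lowered (value of joint guard above 1.35 rad), for 0.2 s.
2. every orange-lidded jar stands upright in a pocket, let go, with the carriage still out in the bay and the guard down (((horizontal distance between jar0 and pocket0 below 0.009 m and z of jar0 in the frame of pocket0 below 0.004 m) or (horizontal distance between jar0 and pocket1 below 0.009 m and z of jar0 in the frame of pocket1 below 0.004 m) or (horizontal distance between jar0 and pocket2 below 0.009 m and z of jar0 in the frame of pocket2 below 0.004 m) or (horizontal distance between jar0 and pocket3 below 0.009 m and z of jar0 in the frame of pocket3 below 0.004 m)) and angle between each of jar0, jar1, jar2, jar3's own z axis and vertical below 0.12 rad and ((horizontal distance between jar1 and pocket0 below 0.009 m and z of jar1 in the frame of pocket0 below 0.004 m) or (horizontal distance between jar1 and pocket1 below 0.009 m and z of jar1 in the frame of pocket1 below 0.004 m) or (horizontal distance between jar1 and pocket2 below 0.009 m and z of jar1 in the frame of pocket2 below 0.004 m) or (horizontal distance between jar1 and pocket3 below 0.009 m and z of jar1 in the frame of pocket3 below 0.004 m)) and ((horizontal distance between jar2 and pocket0 below 0.009 m and z of jar2 in the frame of pocket0 below 0.004 m) or (horizontal distance between jar2 and pocket1 below 0.009 m and z of jar2 in the frame of pocket1 below 0.004 m) or (horizontal distance between jar2 and pocket2 below 0.009 m and z of jar2 in the frame of pocket2 below 0.004 m) or (horizontal distance between jar2 and pocket3 below 0.009 m and z of jar2 in the frame of pocket3 below 0.004 m)) and ((horizontal distance between jar3 and pocket0 below 0.009 m and z of jar3 in the frame of pocket0 below 0.004 m) or (horizontal distance between jar3 and pocket1 below 0.009 m and z of jar3 in the frame of pocket1 below 0.004 m) or (horizontal distance between jar3 and pocket2 below 0.009 m and z of jar3 in the frame of pocket2 below 0.004 m) or (horizontal distance between jar3 and pocket3 below 0.009 m and z of jar3 in the frame of pocket3 below 0.004 m)) and value of joint carriage below 0.06 m and value of joint guard above 1.2 rad and contact force between the fingers and jar0 below 0.1 N and contact force between the fingers and jar1 below 0.1 N and contact force between the fingers and jar2 below 0.1 N and contact force between the fingers and jar3 below 0.1 N), for 0.2 s.
3. the carriage is fully home past its detent, with the guard down (value of joint carriage above 0.099 m and value of joint guard above 1 rad), for 0.3 s.
4. the guard is shut (value of joint guard below 0.07 rad), for 0.2 s.
At the end, for the whole second after the job is handed in: Orange-lidded jars stand at rest in pockets (within 9 mm of the centre, 4 mm of the floor), green-lidded ones on the tray's floor (within 45 mm of its centre in x, 55 in y), all tilted under 0.12 rad; the carriage is home (above 0.099 m), the guard shut (below 0.07 rad) (((horizontal distance between jar0 and pocket0 below 0.009 m and z of jar0 in the frame of pocket0 below 0.004 m) or (horizontal distance between jar0 and pocket1 below 0.009 m and z of jar0 in the frame of pocket1 below 0.004 m) or (horizontal distance between jar0 and pocket2 below 0.009 m and z of jar0 in the frame of pocket2 below 0.004 m) or (horizontal distance between jar0 and pocket3 below 0.009 m and z of jar0 in the frame of pocket3 below 0.004 m)) and angle between each of jar0, jar1, jar2, jar3, done0, done1's own z axis and vertical below 0.12 rad and ((horizontal distance between jar1 and pocket0 below 0.009 m and z of jar1 in the frame of pocket0 below 0.004 m) or (horizontal distance between jar1 and pocket1 below 0.009 m and z of jar1 in the frame of pocket1 below 0.004 m) or (horizontal distance between jar1 and pocket2 below 0.009 m and z of jar1 in the frame of pocket2 below 0.004 m) or (horizontal distance between jar1 and pocket3 below 0.009 m and z of jar1 in the frame of pocket3 below 0.004 m)) and ((horizontal distance between jar2 and pocket0 below 0.009 m and z of jar2 in the frame of pocket0 below 0.004 m) or (horizontal distance between jar2 and pocket1 below 0.009 m and z of jar2 in the frame of pocket1 below 0.004 m) or (horizontal distance between jar2 and pocket2 below 0.009 m and z of jar2 in the frame of pocket2 below 0.004 m) or (horizontal distance between jar2 and pocket3 below 0.009 m and z of jar2 in the frame of pocket3 below 0.004 m)) and ((horizontal distance between jar3 and pocket0 below 0.009 m and z of jar3 in the frame of pocket0 below 0.004 m) or (horizontal distance between jar3 and pocket1 below 0.009 m and z of jar3 in the frame of pocket1 below 0.004 m) or (horizontal distance between jar3 and pocket2 below 0.009 m and z of jar3 in the frame of pocket2 below 0.004 m) or (horizontal distance between jar3 and pocket3 below 0.009 m and z of jar3 in the frame of pocket3 below 0.004 m)) and value of joint carriage above 0.099 m and value of joint guard below 0.07 rad and x of done0 in the frame of tray between -0.045 and 0.045 m and y of done0 in the frame of tray between -0.055 and 0.055 m and z of each of done0, done1 in the frame of tray below 0.01 m and x of done1 in the frame of tray between -0.045 and 0.045 m and y of done1 in the frame of tray between -0.055 and 0.055 m and linear speed of each of jar0, jar1, jar2, jar3, done0, done1 below 0.02 m/s); the robot touches nothing.
It fails at once if the white-lidded jar or another bystander on the bench is moved more than 30 mm (distance of any of ref_jar, wash_bottle, beaker, dishes, pen_pot, tip_box, spare_lid from where it was at the start of the episode above 0.03 m).
Of done0, done1 only 1 to 2 are there at a start; the rules pass over those that are not, and their reading is None.
Of jar0, jar1, jar2, jar3 only 2 to 4 are there at a start; the rules pass over those that are not, and their reading is None.
At some moment in a run one of jar0, jar1, jar2, jar3 may be knocked a few centimetres aside while the robot is not near it.
It also fails if it takes over 210 s, if anything falls off the work surface, if the arm or the gripper's body presses on something with over 40 N, if the wrist force passes 120 N, or if a joint passes its speed limit or range.

## Working session

There is one attempt and no reset: what is moved stays moved. The work goes in short steps, each a Python script; the robot and the scene stay as the last script left them, time stands still between calls to the robot, and variables do not carry over. Pictures are saved under pics/ and viewed, and the job is handed in when it is done.

```bash
ls; mkdir -p pics; python3 - <<'E'
from plant import r, imaging
import cv2
for n in ["scene","side","wrist"]:
    c=imaging.capture(n); cv2.imwrite(f"pics/a_{n}.png",c["pixels"])
    print(n,c["fx"],c["fy"],c["cx"],c["cy"],c["k1"],c["R"],c["t"])
print(r.sense())
E
```

```text
pics
scene 396.4070996083569 396.4070996083569 257.9142394022282 191.92807658040417 -0.08874537323475895 [[-0.64063654  0.76781966  0.00614783]
 [ 0.50197503  0.42485878 -0.75333663]
 [-0.58103863 -0.47952892 -0.65760636]] [ 0.3037492  -0.20480097  1.84893537]
side 396.64529627525184 396.64529627525184 251.96619270230073 196.09857223505213 -0.00479600395548383 [[ 0.86691913 -0.49821216  0.01535798]
 [-0.34257691 -0.61791962 -0.70768383]
 [ 0.36206669  0.60824336 -0.70636232]] [-0.4390775   0.29517585  1.01406771]
wrist 345.35893017902197 345.35893017902197 260.3751157928452 195.089372654684 -0.05014837708923704 [[ 0.42238186  0.90641558 -0.00208852]
 [ 0.86954586 -0.40454824  0.28325029]
 [ 0.25589756 -0.12145585 -0.95904375]] [-0.57415694 -0.03670357  0.3785331 ]
{'clock': 0.15, 'q': array([ 1.00000745e+00,  1.50848181e-01,  1.43787366e+00, -2.65538419e-05,
        1.55380555e+00, -1.33977631e-01]), 'qd': array([ 0.00122636, -0.00331146, -0.00268693, -0.00091649, -0.00190664,
       -0.0005116 ]), 'joint_efforts': array([ 2.48303404e-03, -7.13389206e+01, -5.71040475e+01, -1.85322078e-04,
        7.08512933e-03,  4.74821445e-05]), 'position': array([0.24316138, 0.52083607, 0.2308323 ]), 'tcp_rot': array([-1.48846606e-04,  2.16673147e-01,  9.76244093e-01, -4.43232468e-04]), 'wrist_force': array([ 0.09194782, -0.44991116,  0.22983286]), 'wrist_torque': array([-0.10398432, -0.04137562,  0.04788492]), 'gripper_width': 0.9954693082305281}
```

View pics/a_scene.png

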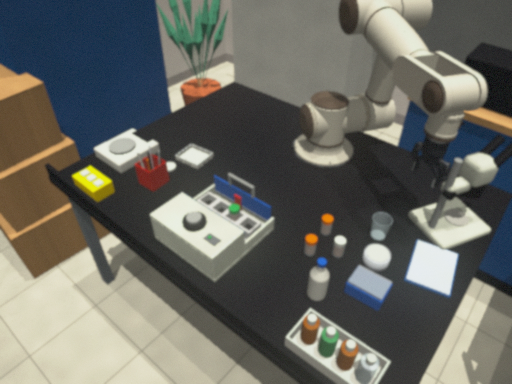

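View pics/a_side.png

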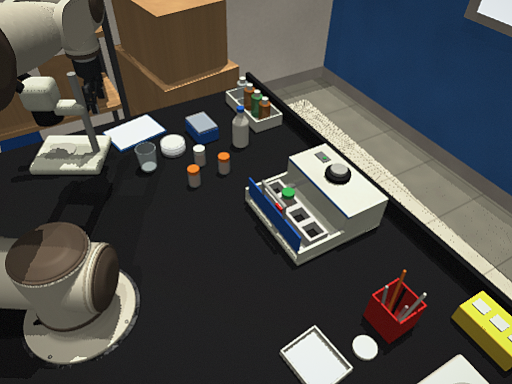

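View pics/a_wrist.png

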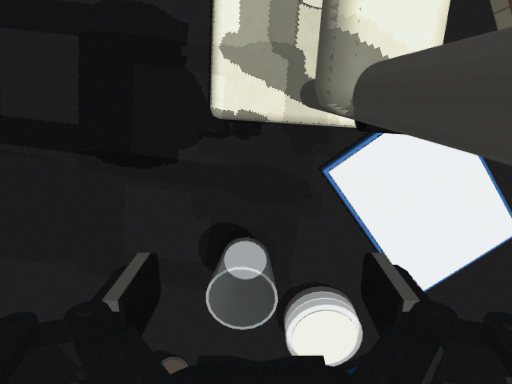

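Scene view: guard/station around (215,230), two orange lids (327,218) and (311,239), white lid (340,240), green lid (234,209), tray (195,156). In the side view, oranges are at (193,170) and (224,157), white at (199,150), green at (288,192), tray at (316,357). I'll enlarge these for pixel picks.

```bash
cat > h.py <<'E'
import numpy as np, cv2
from plant import r, open_jaws, grab, solve_ik, imaging
def ray(c,uv):
    K=np.array([[c["fx"],0,c["cx"]],[0,c["fy"],c["cy"]],[0,0,1]])
    p=cv2.undistortPoints(np.array([[uv]],float),K,np.array([c["k1"],0,0,0,0.]))[0,0]
    d=np.asarray(c["R"]).T@np.array([p[0],p[1],1]); o=-np.asarray(c["R"]).T@np.asarray(c["t"])
    return o,d/np.linalg.norm(d)
def onz(c,uv,z):
    o,d=ray(c,uv); return o+d*(z-o[2])/d[2]
def proj(c,X):
    K=np.array([[c["fx"],0,c["cx"]],[0,c["fy"],c["cy"]],[0,0,1]])
    return cv2.projectPoints(np.array(X,float).reshape(-1,1,3),cv2.Rodrigues(np.asarray(c["R"]))[0],np.asarray(c["t"],float),K,np.array([c["k1"],0,0,0,0.]))[0][:,0]
def crop(c,x0,y0,x1,y1,k,name):
    im=cv2.resize(c["pixels"][y0:y1,x0:x1],None,fx=k,fy=k,interpolation=cv2.INTER_CUBIC)
    for x in range((x0+9)//10*10,x1,10): cv2.putText(im,str(x),((x-x0)*k,8),0,.3,(255,255,0),1); cv2.line(im,((x-x0)*k,10),((x-x0)*k,16),(255,255,0),1)
    for y in range((y0+9)//10*10,y1,10): cv2.putText(im,str(y),(0,(y-y0)*k),0,.3,(255,255,0),1); cv2.line(im,(20,(y-y0)*k),(26,(y-y0)*k),(255,255,0),1)
    cv2.imwrite("pics/"+name,im)
def down(yaw):  # quat, tool down, tool y axis (jaws) at angle yaw+90 ; tool x axis at yaw
    # R = Rz(yaw)*Rx(pi): x=(c,s,0), y=(s,-c,0)
    return np.array([0*1,np.cos(yaw/2),np.sin(yaw/2),0])
E
python3 - <<'E'
from h import *
c=imaging.capture("scene"); crop(c,140,140,290,280,5,"b_sc1.png"); crop(c,285,195,415,300,6,"b_sc2.png")
c=imaging.capture("side"); crop(c,235,135,395,275,5,"b_sd1.png"); crop(c,130,90,260,200,6,"b_sd2.png"); crop(c,270,310,390,384,6,"b_sd3.png")
E
```

```text
(no output)
```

View pics/b_sc1.png

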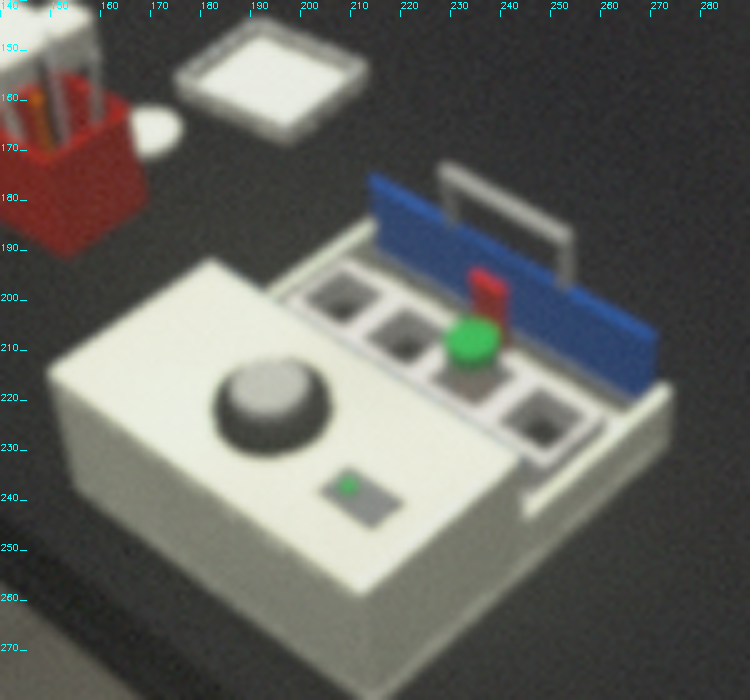

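View pics/b_sc2.png

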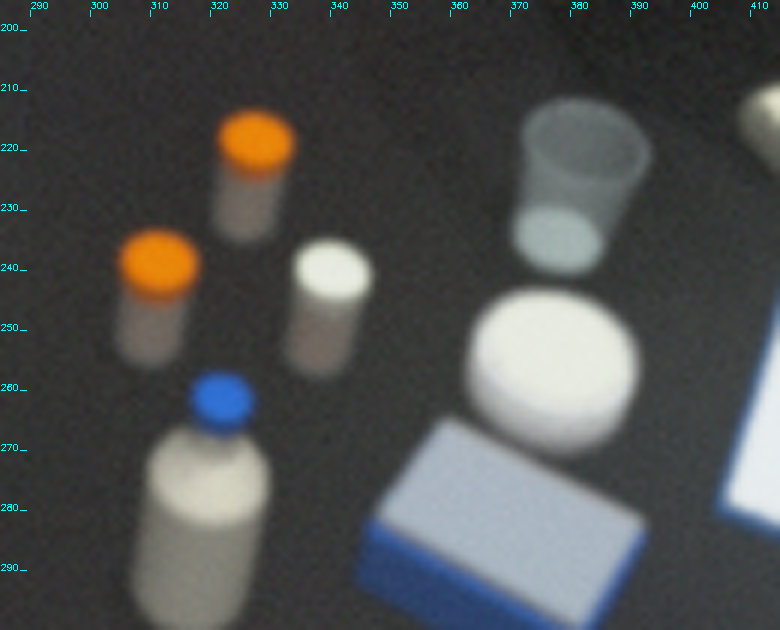

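View pics/b_sd1.png

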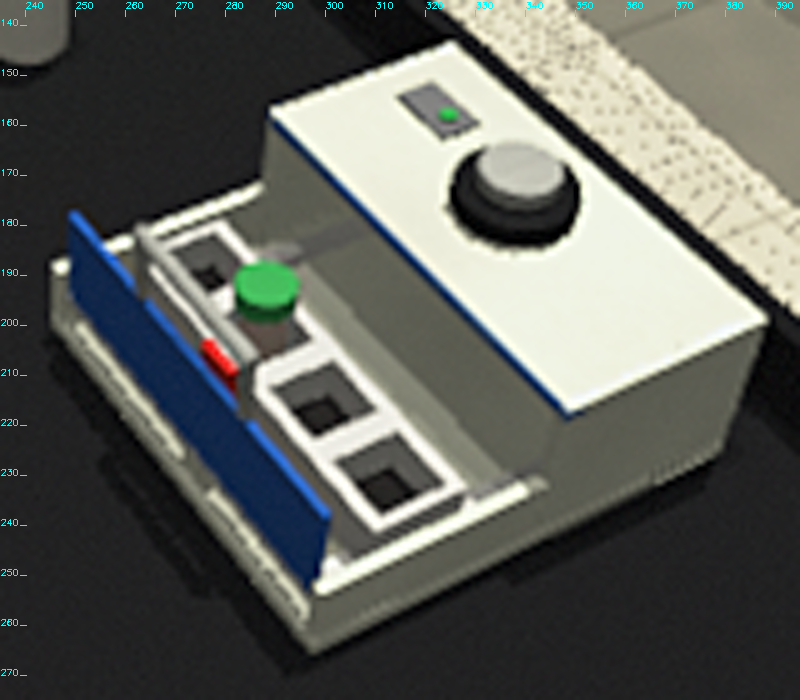

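View pics/b_sd2.png

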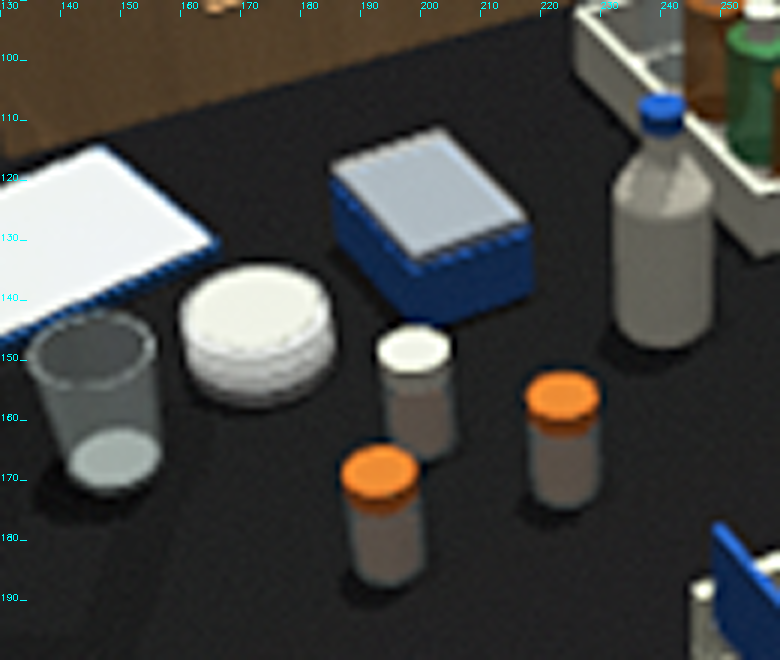

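View pics/b_sd3.png

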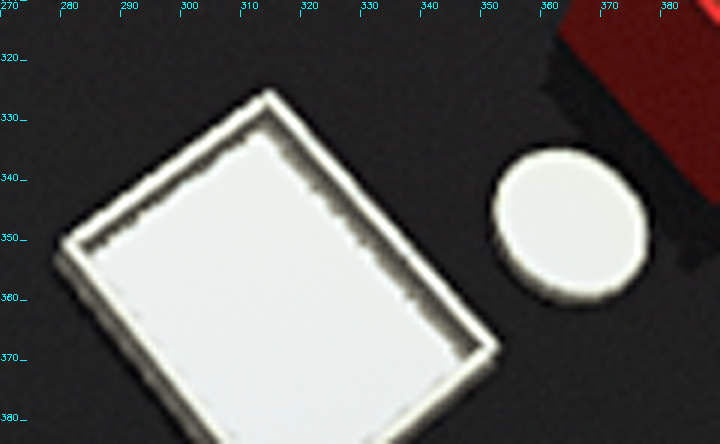

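```bash
cat > m1.py <<'E'
from h import *
sc=imaging.capture("scene"); sd=imaging.capture("side")
def show(n,a,b,z):
    out=[]
    if a is not None: out.append(onz(sc,a,z)[:2].round(4))
    if b is not None: out.append(onz(sd,b,z)[:2].round(4))
    print(n,*out)
def tri(a,b):
    o1,d1=ray(sc,a);o2,d2=ray(sd,b)
    t=np.linalg.lstsq(np.stack([d1,-d2],1),o2-o1,rcond=None)[0]
    return ((o1+d1*t[0]+o2+d2*t[1])/2).round(4)
show("orA",(327.8,218.2),(193.3,168),.07)
show("orB",(311.7,238.7),(223.8,155.8),.07)
show("white",(340.7,240),(199,148),.07)
R=[((244.4,232),(289.2,157.6)),((212.4,258.8),(325.4,143.6)),((149.6,214.6),(388.4,199)),((182,192),(348.8,217.4))]
P=[(.005,.15),(.155,.15),(.155,-.15),(.005,-.15)]
for i,(a,b) in enumerate(R): show("roof%d"%i,a,b,.12); print(tri(a,b))
def fit(Q,P):
    from scipy.optimize import least_squares
    f=lambda v:(np.c_[v[0]+np.cos(v[2])*P[:,0]-np.sin(v[2])*P[:,1],v[1]+np.sin(v[2])*P[:,0]+np.cos(v[2])*P[:,1]]-Q).ravel()
    s=least_squares(f,[.5,0,0]); return s.x.round(4),s.fun.round(4)
P=np.array(P)
print(fit(np.array([onz(sc,a,.12)[:2] for a,b in R]),P)); print(fit(np.array([onz(sd,b,.12)[:2] for a,b in R]),P))
print("bar",tri((228.2,174),(285,207)),tri((254,187),(263.6,181)))
show("green",(234.4,208),(288.4,192.4),.1)
show("tab",(237.6,195),None,.096)
T=[((191.6,144.4),None),((213,153.2),(281,350.5)),((198,168),(315,325.3)),((175.6,155.4),(352.5,368))]
for a,b in T: show("tray",a,b,.022)
print(r.sense()["clock"])
E
python3 m1.py
```

```text
orA [0.4459 0.2985] [0.4524 0.2968]
orB [0.5639 0.3095] [0.5694 0.3049]
white [0.5061 0.3878] [0.5131 0.3848]
roof0 [0.7209 0.148 ] [0.723  0.1399]
[0.7222 0.1446 0.1179]
roof1 [0.8668 0.1472] [0.8708 0.1427]
[0.8688 0.145  0.1197]
roof2 [ 0.8691 -0.1507] [ 0.871  -0.1562]
[ 0.8698 -0.1542  0.1187]
roof3 [ 0.7187 -0.1538] [ 0.7234 -0.1561]
[ 0.7208 -0.1551  0.1207]
(array([ 0.7139, -0.0024,  0.0016]), array([-0.0022, -0.0004,  0.0018,  0.0006,  0.    , -0.0015,  0.0004,
        0.0013]))
(array([ 0.717 , -0.0076,  0.0027]), array([-0.0013,  0.0025,  0.0008,  0.    ,  0.0015, -0.001 , -0.001 ,
       -0.0015]))
bar [ 0.5684 -0.0648  0.1571] [0.568  0.0535 0.1585]
green [0.6432 0.0325] [0.6446 0.0238]
tab [ 0.5814 -0.0082]
tray [ 0.3963 -0.4647]
tray [ 0.3821 -0.3394] [ 0.3856 -0.3461]
tray [ 0.5009 -0.3119] [ 0.4926 -0.3342]
tray [ 0.5018 -0.4556] [ 0.5053 -0.4606]
0.35
```

```bash
cat >> h.py <<'E'
PI=np.pi
def st(): 
    s=r.sense(); print("t%.1f"%s["clock"],np.round(s["position"],4),"F",np.round(s["wrist_force"],1),"w%.3f"%s["gripper_width"]); return s
E
python3 - <<'E'
from h import *
r.move_l([.243,.521,.34],feed=.25)
for yaw in (PI/2,-PI/2):
    print(yaw,solve_ik([.56,-.005,.40],down(yaw)))
r.move_pose([.56,-.005,.40],down(PI/2)); st()
c=imaging.capture("wrist"); cv2.imwrite("pics/c1.png",c["pixels"])
E
```

```text
1.5707963267948966 [-1.46499254e-01  1.21385055e-01  1.13426265e+00 -4.44089210e-16
  1.88594495e+00 -1.46499254e-01]
-1.5707963267948966 None
t3.1 [ 0.56   -0.0042  0.4   ] F [-0.  -0.1  0.1] w0.999
```

View pics/c1.png

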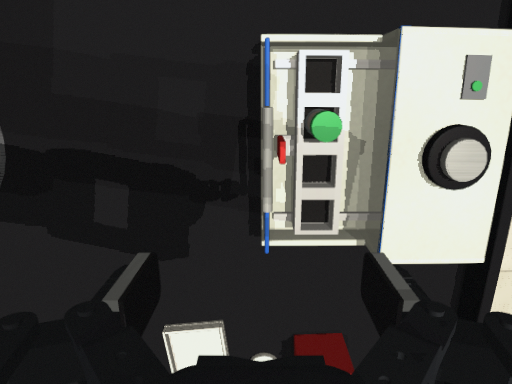

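The station is seen from above: bar at column 268 (rows 107–212), red tab (282,150), green lid (326,126), pockets in column ~320. I'll crop it for accurate values.

```bash
python3 - <<'E'
from h import *
c=imaging.capture("wrist"); crop(c,250,25,410,145,5,"c2.png"); crop(c,250,140,410,270,5,"c3.png")
crop(c,150,310,290,384,5,"c4.png")
E
```

```text
(no output)
```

View pics/c2.png

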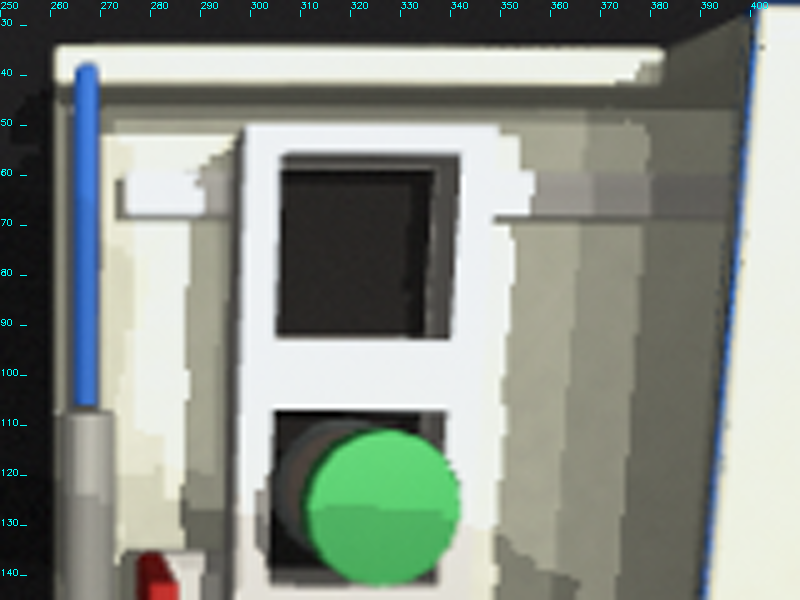

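View pics/c3.png

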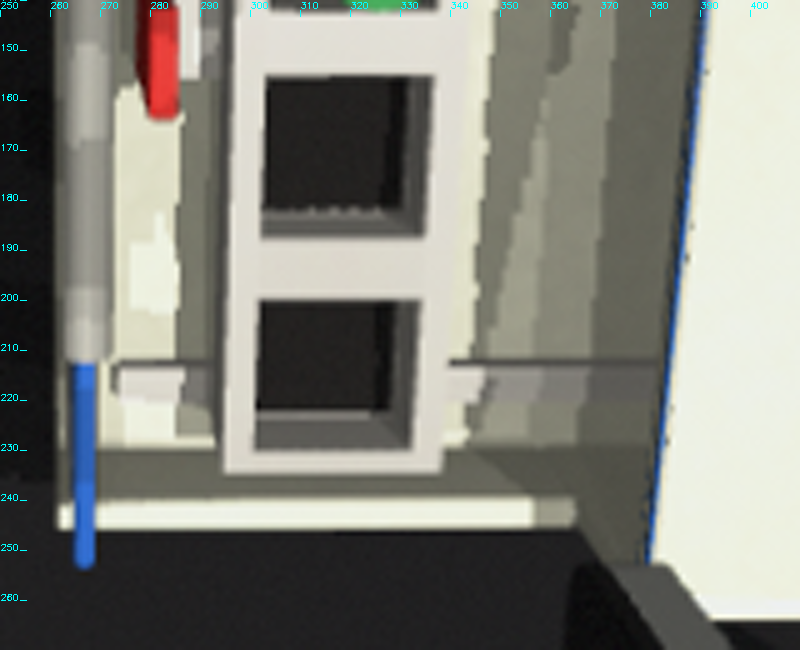

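View pics/c4.png

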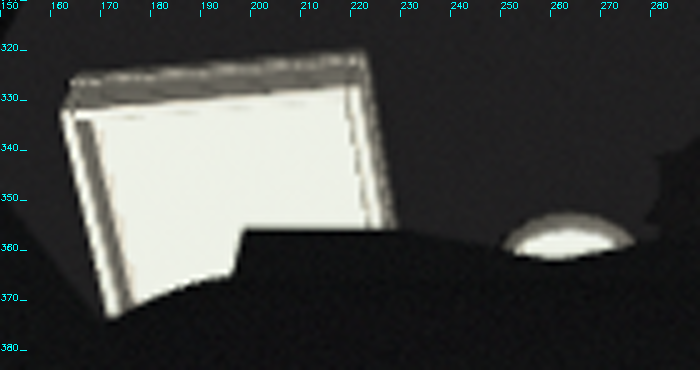

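```bash
python3 - <<'E'
from h import *
c=imaging.capture("wrist")
print("bar",onz(c,(267.5,107),.154),onz(c,(267,212),.154))
for P in ([(306.4,56),(342,56),(340,92.6),(305.2,92.6)],[(303,155.2),(337,155.2),(335,187.4),(302,187.4)],[(301.8,200),(334.2,200),(332.6,230),(300.6,230)]):
    q=np.array([onz(c,p,.06) for p in P])[:,:2]; print(q.round(4).tolist(),q.mean(0).round(4))
print("green",onz(c,(326.6,126.6),.1))
print("tab",onz(c,(282.5,135.5),.096),onz(c,(282.5,163.5),.096))
print("cheeks",onz(c,(300,34),.058),onz(c,(300,246),.058))
print("tray",onz(c,(163,332),.022),onz(c,(222,327),.022),st()["clock"])
E
```

```text
bar [0.5671911  0.05335531 0.154     ] [ 0.56752728 -0.06783886  0.154     ]
[[0.6196, 0.1154], [0.6664, 0.1158], [0.6665, 0.0693], [0.6196, 0.0689]] [0.643  0.0923]
[[0.6195, -0.0161], [0.6676, -0.0159], [0.6677, -0.0629], [0.6198, -0.063]] [ 0.6436 -0.0395]
[[0.6202, -0.0821], [0.6677, -0.082], [0.6683, -0.1293], [0.6201, -0.1293]] [ 0.6441 -0.1057]
green [0.64314633 0.02753111 0.1       ]
tab [0.5878423  0.01562995 0.096     ] [ 0.58854963 -0.02085842  0.096     ]
cheeks [0.61057979 0.14252509 0.058     ] [ 0.62042337 -0.15643308  0.058     ]
t3.3 [ 0.56   -0.0044  0.4   ] F [-0.3 -0.4  0. ] w1.000
tray [ 0.38468624 -0.34374165  0.022     ] [ 0.49166429 -0.33174531  0.022     ] 3.2917
```

```bash
cat >> h.py <<'E'
Q=down(PI/2+.004)
BY=-.0065; HX=.5674; HZ=.034
def barp(th,off,r_=.12): return [HX-r_*np.sin(th),BY,HZ+r_*np.cos(th)-off]
E
python3 - <<'E'
from h import *
p=barp(0,.009)
r.move_l([p[0],p[1],.22],Q,feed=.25); r.move_l(p,feed=.1); st()
grab(40); st()
c=imaging.capture("side"); crop(c,230,100,390,260,5,"d1.png")
E
```

```text
t5.1 [ 0.5677 -0.0065  0.1457] F [0.3 0.6 0.6] w1.004
t5.7 [ 0.5674 -0.0065  0.1452] F [-0.9 -1.   2.7] w0.117
```

View pics/d1.png

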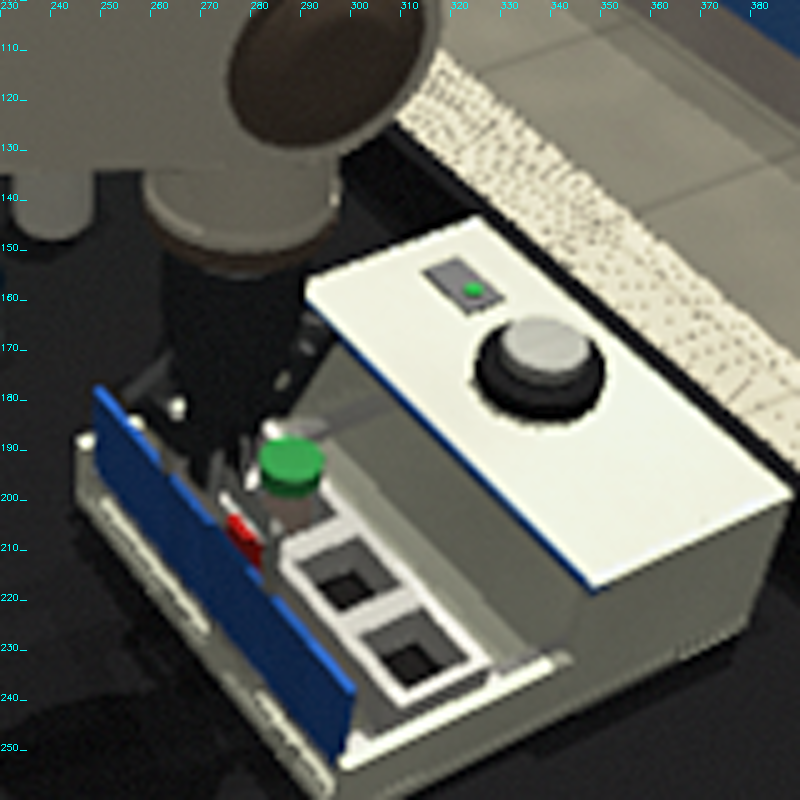

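The jaws have closed on the bar (width 0.117, about 10 mm) with little force, so I'll swing the guard down.

```bash
python3 - <<'E'
from h import *
for th in np.linspace(.15,1.5,10):
    r.move_l(barp(th,.009),feed=.08)
    s=st()
    if np.linalg.norm(s["wrist_force"])>60: print("stop");break
c=imaging.capture("side"); crop(c,180,120,340,280,5,"d2.png")
E
```

```text
t6.2 [ 0.5492 -0.0065  0.1443] F [-3.4  0.4  9.2] w0.123
t6.5 [ 0.5316 -0.0066  0.1402] F [-4.9 -0.3 10.4] w0.117
t6.9 [ 0.5149 -0.0066  0.1331] F [-3.6 -1.3  3.4] w0.120
t7.3 [ 0.4997 -0.0066  0.1238] F [ 1.  -1.8 -5.5] w0.119
t7.7 [ 0.4855 -0.0066  0.1125] F [ 3.5 -3.5 -6.9] w0.117
t8.0 [ 0.473  -0.0066  0.099 ] F [ 3.6 -3.  -7.2] w0.115
t8.4 [ 0.4632 -0.0065  0.0842] F [ 5.3 -3.2 -5.4] w0.117
t8.8 [ 0.4557 -0.0065  0.068 ] F [ 6.6 -1.9 -5. ] w0.120
t9.2 [ 0.4508 -0.0065  0.0508] F [ 9.4 -1.2 -3.5] w0.118
t9.5 [ 0.4485 -0.0065  0.0338] F [ 6.  -0.5  9.4] w0.118
```

View pics/d2.png

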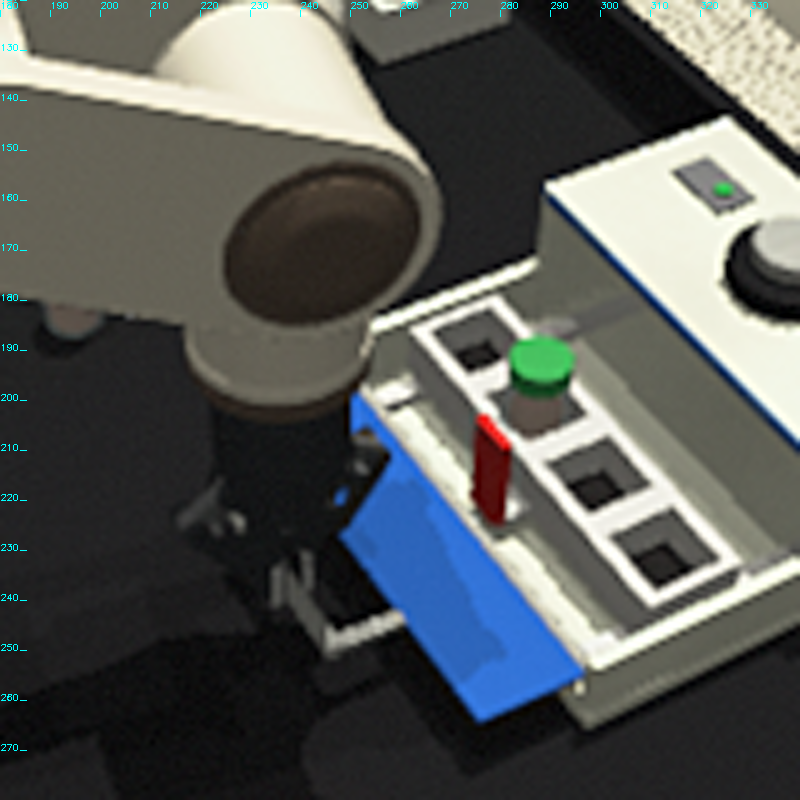

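```bash
python3 - <<'E'
from h import *
r.sleep(.2)
r.move_l(barp(1.40,.009),feed=.05); st()
open_jaws(); st()
c=imaging.capture("side"); crop(c,180,120,340,280,5,"d3.png")
r.move_l(np.array(barp(1.40,.009))+[0,0,.1],feed=.1); st()
c=imaging.capture("side"); crop(c,180,120,340,280,5,"d4.png")
E
```

```text
t10.2 [ 0.4497 -0.0065  0.0453] F [ 9.9 -1.2 -1.1] w0.118
t10.9 [ 0.4491 -0.0065  0.0454] F [ 0.7 -0.6 -0.3] w0.997
t12.1 [ 0.4488 -0.0065  0.1448] F [-0.2  0.2  0.2] w1.000
```

View pics/d3.png

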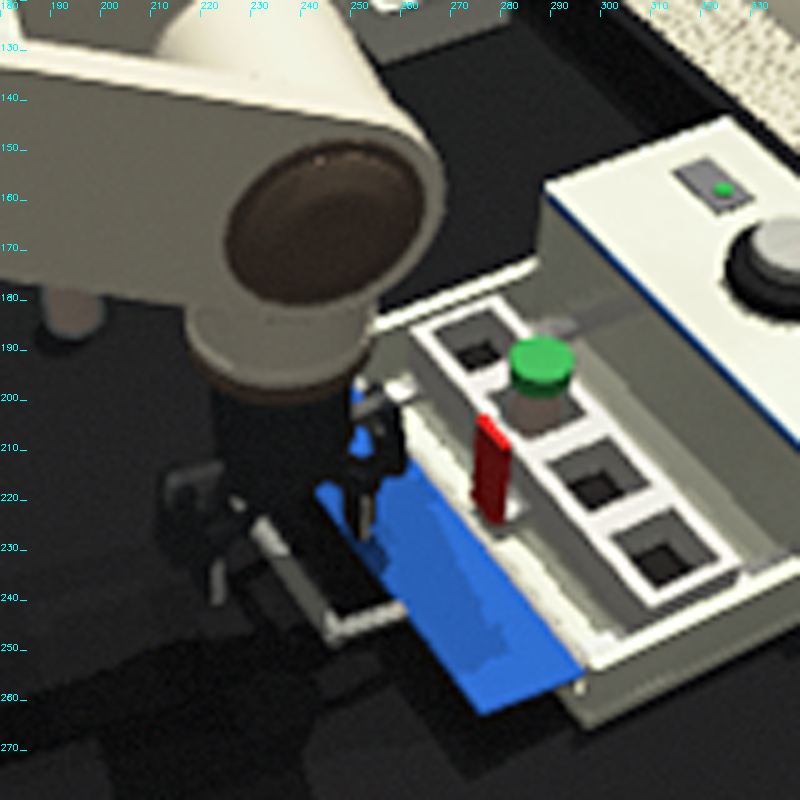

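View pics/d4.png

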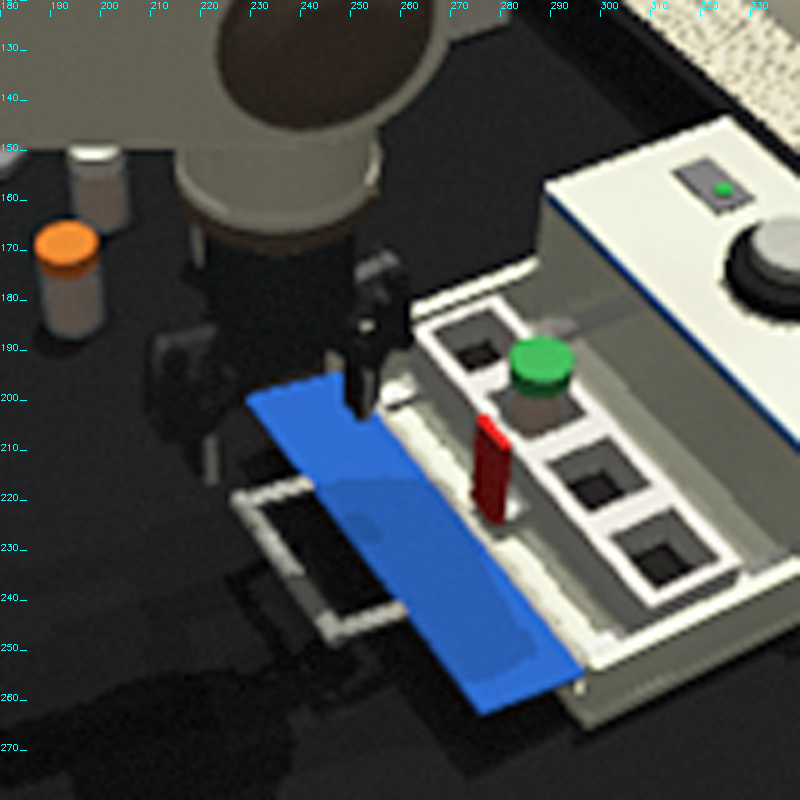

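Guard released cleanly and stays down. Next I'll move the green jar from pocket 1 to the tray.

```bash
python3 - <<'E'
from h import *
for y in (0,PI): print(y,solve_ik([.6432,.027,.2],down(y+.004)),solve_ik([.4454,-.4033,.2],down(y+.11)))
yaw=PI+.004 if solve_ik([.6432,.027,.2],down(PI+.004)) is not None else .004
q=down(yaw)
r.move_l([.50,.0,.22],feed=.2)
r.move_pose([.6432,.027,.22],q); st()
r.move_l([.6432,.027,.068],feed=.12); st()
grab(30); st()
c=imaging.capture("side"); crop(c,230,110,390,260,5,"e1.png")
E
```

```text
0 [-7.76297436e-02  3.05053214e-01  1.31224048e+00 -4.44089210e-16
  1.52429896e+00  1.48916658e+00] [-8.64001042e-01  2.16137179e-01  1.42328150e+00 -4.44089210e-16
  1.50217398e+00  5.96795285e-01]
3.141592653589793 [-7.76297436e-02  3.05053214e-01  1.31224048e+00 -4.44089210e-16
  1.52429896e+00 -1.65242607e+00] [-8.64001042e-01  2.16137179e-01  1.42328150e+00 -4.44089210e-16
  1.50217398e+00 -2.54479737e+00]
t14.1 [0.6427 0.0269 0.2198] F [ 0.1  0.1 -0.3] w1.002
t15.5 [0.6436 0.027  0.0688] F [ 0.3  0.4 -0.5] w1.001
t16.0 [0.6433 0.027  0.0683] F [-0.8 -0.   3.2] w0.456
```

View pics/e1.png

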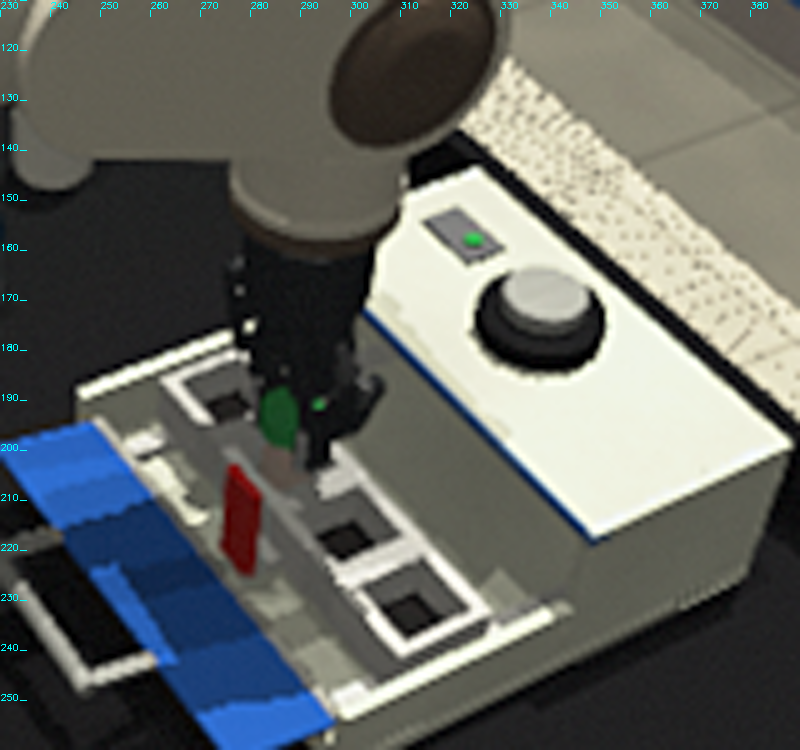

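```bash
python3 - <<'E'
from h import *
r.move_l([.6432,.027,.22],feed=.15); s=st()
q=down(PI-.75)
r.move_pose([.4454,-.4033,.22],q); st()
r.move_l([.4454,-.4033,.043],feed=.12); st()
open_jaws(); st()
r.move_l([.4454,-.4033,.22],feed=.2)
c=imaging.capture("wrist"); cv2.imwrite("pics/f1.png",c["pixels"])
r.move_pose([.50,.25,.30],down(PI/2+.5)); st()
c=imaging.capture("wrist"); cv2.imwrite("pics/f2.png",c["pixels"])
E
```

```text
t17.2 [0.6429 0.027  0.2189] F [ 0.1 -0.2 -0.7] w0.461
t19.0 [ 0.446  -0.4026  0.22  ] F [-0.1  0.1 -0.8] w0.456
t20.6 [ 0.4456 -0.4035  0.0434] F [ 0.9 -0.3 -1. ] w0.455
t21.1 [ 0.4454 -0.4033  0.043 ] F [0.3 0.2 0.5] w1.000
t24.6 [0.5003 0.2494 0.2998] F [-0.2 -0.5  0.5] w0.998
```

View pics/f1.png

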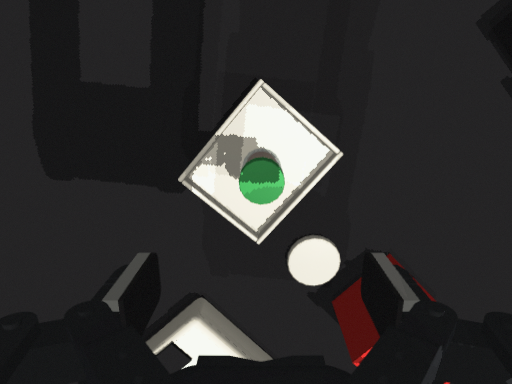

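View pics/f2.png

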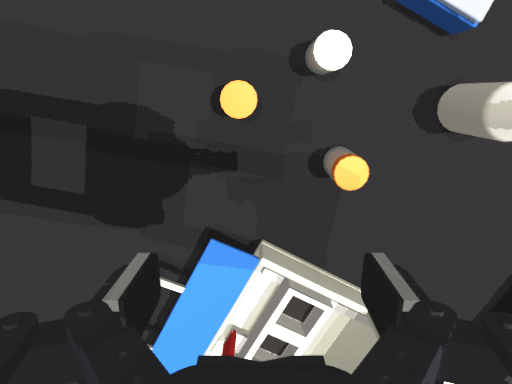

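The green jar stands upright in the tray at (262,180), near the tray's centre. In the second view, orange lids are at (238.5,99) and (351,172), white at (330,52), bottle at (480,105).

```bash
python3 - <<'E'
from h import *
c=imaging.capture("wrist"); crop(c,205,20,385,200,4,"f3.png")
for n,p,z in (("A",(238.5,99),.07),("B",(351,172),.07),("w",(332,49),.07),("bottle base?",(450,108),0)): print(n,onz(c,p,z).round(4))
E
```

```text
A [0.448  0.2967 0.07  ]
B [0.5929 0.2874 0.07  ]
w [0.5076 0.3853 0.07  ]
bottle base? [0.6828 0.4132 0.    ]
```

View pics/f3.png

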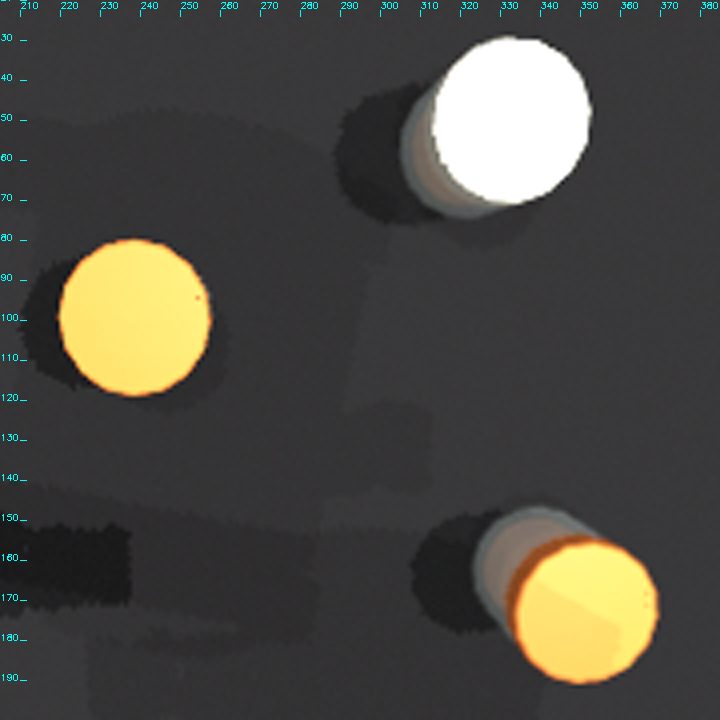

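Jar B has moved since the first pictures (0.568,0.307 → 0.593,0.287), so this was the knock; it still stands upright. I'll pick A first and place it in pocket 0.

```bash
cat >> h.py <<'E'
def fetch(xy,pk):
    q=down(PI+.004)
    r.move_pose([xy[0],xy[1],.20],q); r.move_l([xy[0],xy[1],.038],feed=.12); st()
    grab(30); s=st()
    if not .40<s["gripper_width"]<.52: print("BAD GRIP"); return False
    r.move_l([xy[0],xy[1],.22],feed=.15)
    r.move_pose([pk[0],pk[1],.22],q); st()
    r.move_l([pk[0],pk[1],.115],feed=.12); st(); return True
def lower(pk):
    for z in (.100,.090,.080,.0695):
        r.move_l([pk[0],pk[1],z],feed=.06); s=st()
        if s["wrist_force"][2]>8: print("contact"); return
E
python3 - <<'E'
from h import *
print(fetch((.448,.2967),(.643,.0925)))
c=imaging.capture("side"); crop(c,230,110,390,260,5,"g1.png")
c=imaging.capture("wrist"); cv2.imwrite("pics/g2.png",c["pixels"])
E
```

```text
t27.1 [0.4483 0.2968 0.0386] F [-0.   0.4 -0.2] w1.000
t27.6 [0.4481 0.2968 0.0383] F [-0.9 -0.8  4.6] w0.458
t30.0 [0.6425 0.0936 0.2201] F [-0.4  0.6 -0.4] w0.458
t31.1 [0.6434 0.0926 0.1159] F [-0.2  0.   0.2] w0.457
True
```

View pics/g1.png

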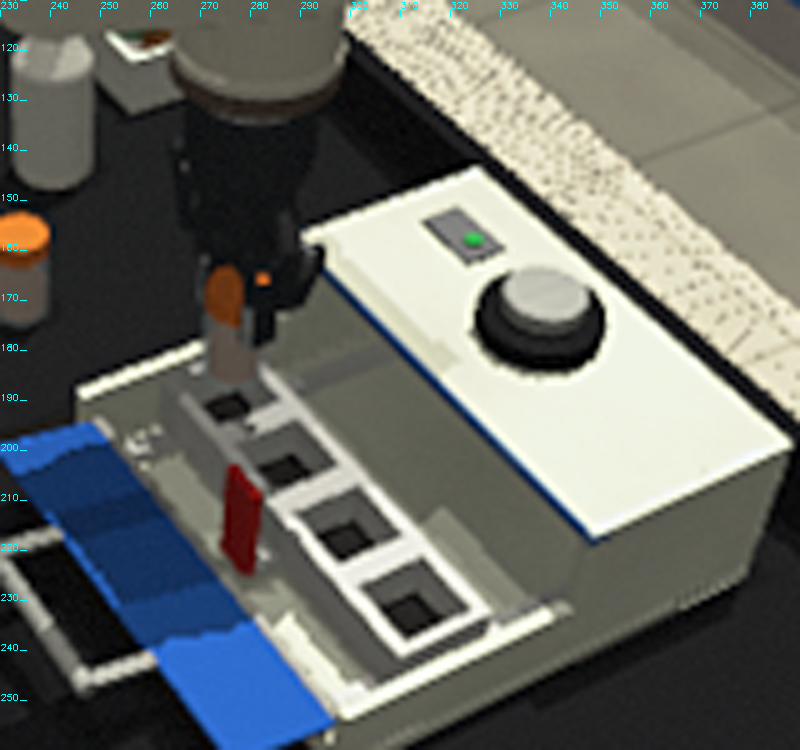

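View pics/g2.png

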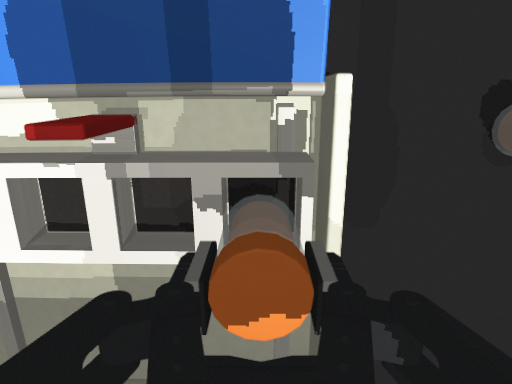

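Jar A is held upright over pocket 0 (jar base around (262,215), pocket opening columns 226–303). Lowering it now with a force check.

```bash
python3 - <<'E'
from h import *
lower((.643,.0925))
c=imaging.capture("wrist"); cv2.imwrite("pics/g3.png",c["pixels"])
E
```

```text
t31.6 [0.6428 0.0925 0.0994] F [-0.2 -0.5 -0.5] w0.458
t31.9 [0.6428 0.0925 0.0895] F [ 0.4  0.3 -1.1] w0.462
t32.2 [0.6427 0.0925 0.0795] F [-1.  -0.2 -0.6] w0.462
t32.5 [0.6428 0.0925 0.069 ] F [-0.9  0.5  0.1] w0.462
```

View pics/g3.png

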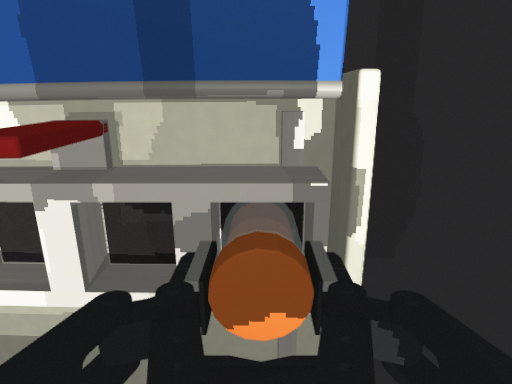

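No contact forces; the jar is in the pocket. I'll release it and re-check B.

```bash
python3 - <<'E'
from h import *
open_jaws(); r.move_l([.643,.0925,.22],feed=.2)
r.move_pose([.54,.25,.28],down(PI)); st()
c=imaging.capture("wrist"); cv2.imwrite("pics/i1.png",c["pixels"])
c=imaging.capture("side"); crop(c,130,110,390,260,3,"i2.png")
E
```

```text
t34.8 [0.5401 0.2497 0.2791] F [ 1.2  0.1 -0.5] w0.997
```

View pics/i1.png

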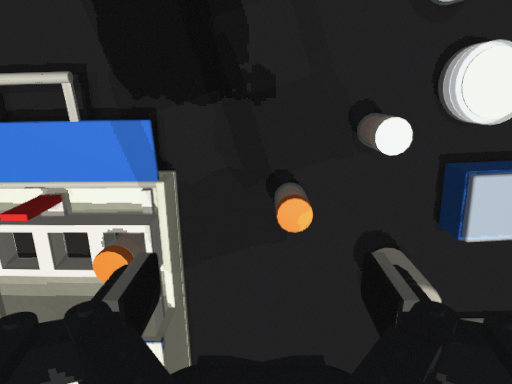

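View pics/i2.png

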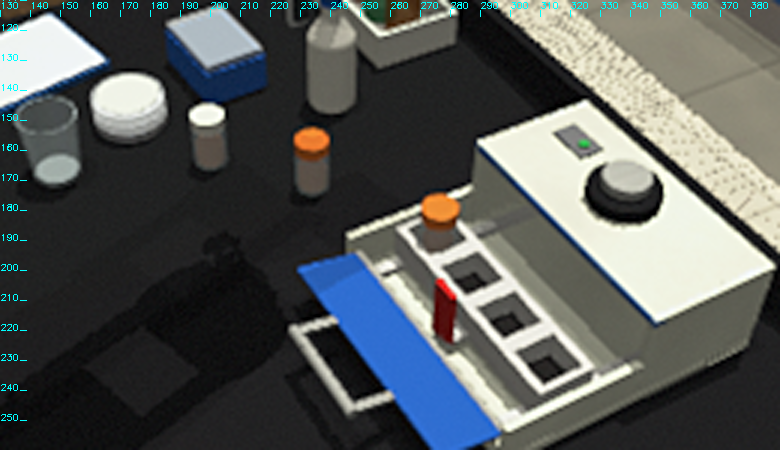

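Jar A sits upright in pocket 0, lid at side-view (276,178). Jar B is at wrist-view (294,214).

```bash
python3 - <<'E'
from h import *
c=imaging.capture("wrist")
b=onz(c,(294.5,214.5),.07); print(b, "A",onz(c,(113,264),.1),"w",onz(c,(394,136),.07))
if np.linalg.norm(b[:2]-[.593,.2874])<.008:
    fetch((b[:2]+[.593,.2874])/2,(.6436,-.0395))
    c=imaging.capture("wrist"); cv2.imwrite("pics/j1.png",c["pixels"])
E
```

```text
[0.59297593 0.28539763 0.07      ] A [0.63715064 0.09531986 0.1       ] w [0.50868411 0.3843935  0.07      ]
t37.0 [0.5934 0.2865 0.0388] F [-0.7 -0.3  0. ] w0.999
t37.4 [0.5931 0.2864 0.0383] F [ 0.1 -1.1  3.7] w0.465
t40.1 [ 0.6437 -0.0384  0.22  ] F [ 0.7 -1.4 -0.9] w0.458
t41.1 [ 0.644  -0.0395  0.1159] F [-0.1  0.7 -0.5] w0.461
```

View pics/j1.png

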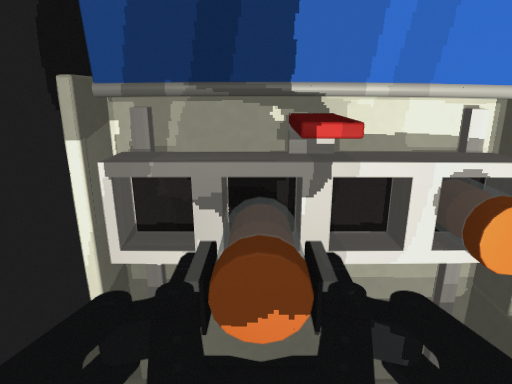

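Jar B is centred over pocket 2 (opening columns 226–302). I'll lower it, release and take a look.

```bash
python3 - <<'E'
from h import *
lower((.6436,-.0395)); open_jaws(); r.move_l([.6436,-.0395,.2],feed=.2)
r.move_pose([.56,-.005,.33],Q); r.sleep(.3); st()
c=imaging.capture("wrist"); crop(c,210,0,410,150,4,"k1.png"); cv2.imwrite("pics/k0.png",c["pixels"])
c=imaging.capture("side"); crop(c,230,110,390,260,5,"k2.png")
E
```

```text
t41.5 [ 0.6434 -0.0395  0.0995] F [ 1.  -0.3 -1.7] w0.457
t41.9 [ 0.6433 -0.0395  0.0894] F [0.3 0.1 0.3] w0.458
t42.2 [ 0.6434 -0.0395  0.0795] F [ 0.1  0.7 -0.2] w0.459
t42.5 [ 0.6434 -0.0395  0.069 ] F [-0.2 -0.2 -0.9] w0.457
t45.6 [ 0.56   -0.005   0.3298] F [-0.3  0.1  0.6] w0.998
```

View pics/k0.png

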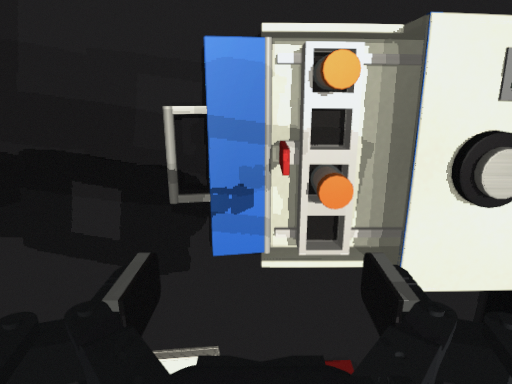

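View pics/k2.png

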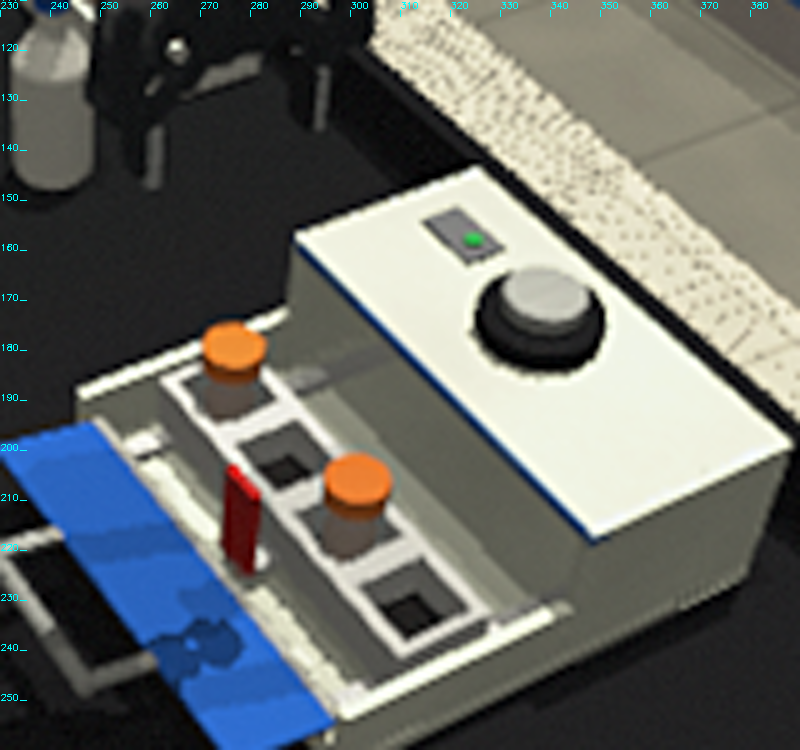

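Both orange jars are seated in pockets 0 and 2, and pockets 1 and 3 are empty. I'll push the tab with closed fingers, slowly.

```bash
python3 - <<'E'
from h import *
q=down(PI+.004)
r.move_pose([.552,-.003,.22],q); grab(40)
r.move_l([.552,-.003,.066],feed=.12); st()
x=.552
for k in range(24):
    x+=.005; r.move_l([x,-.003,.066],feed=.014); s=r.sense(); print("%.4f %.1f"%(s["position"][0],s["wrist_force"][0]),end="; ")
    if abs(s["wrist_force"][0])>25 or x>.655: break
st()
c=imaging.capture("side"); crop(c,230,110,390,260,5,"l1.png")
E
```

```text
t49.4 [ 0.5523 -0.0031  0.0667] F [0.1 0.3 0.1] w0.001
0.5570 0.3; 0.5620 -0.2; 0.5670 -0.4; 0.5720 -0.4; 0.5771 0.3; 0.5821 0.2; 0.5871 1.0; 0.5921 0.5; 0.5971 0.1; 0.6021 0.1; 0.6071 0.1; 0.6121 0.5; 0.6171 0.0; 0.6221 -0.2; 0.6271 0.1; 0.6321 0.3; 0.6371 0.6; 0.6421 1.0; 0.6471 -0.1; 0.6521 0.4; 0.6571 0.1; t60.0 [ 0.6571 -0.003   0.066 ] F [ 0.1  0.3 -0.4] w0.001
```

View pics/l1.png

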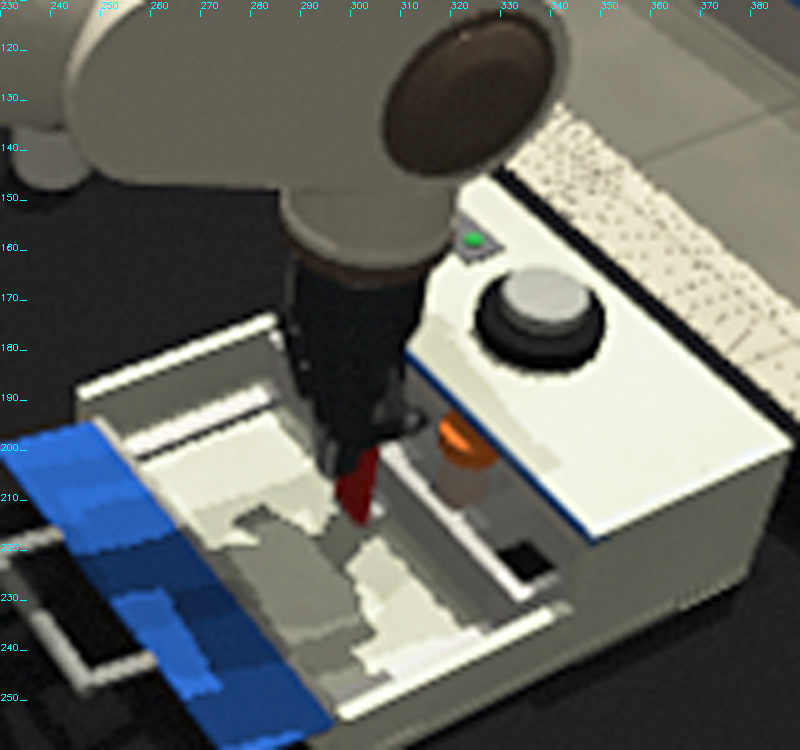

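The carriage is moving with the tab, and jar B is upright at the tunnel mouth. Next is the detent, in finer steps.

```bash
python3 - <<'E'
from h import *
x=.657
for k in range(16):
    x+=.002; r.move_l([x,-.003,.066],feed=.012); s=r.sense(); print("%.4f %.1f"%(s["position"][0],s["wrist_force"][0]),end="; ")
    if s["wrist_force"][0]<-18: break
st()
c=imaging.capture("side"); crop(c,230,110,390,260,5,"l2.png")
E
```

```text
0.6591 0.4; 0.6603 -9.1; 0.6631 -1.2; 0.6651 -1.5; 0.6672 -0.6; 0.6692 -0.4; 0.6711 -0.1; 0.6723 -8.2; 0.6724 -29.9; t62.9 [ 0.6724 -0.003   0.066 ] F [-29.9  -1.1  15.7] w-0.001
```

View pics/l2.png

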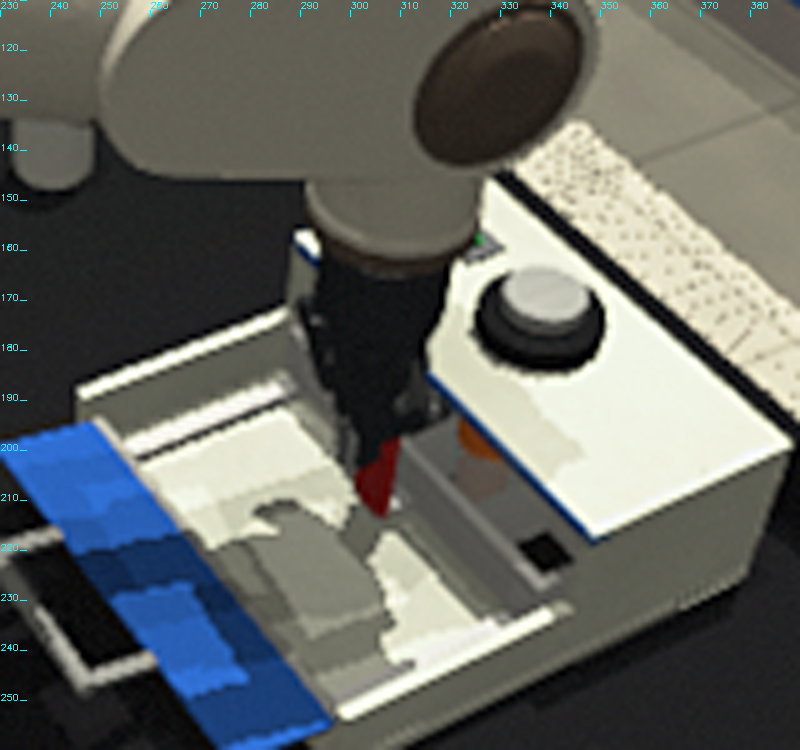

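There was a detent bump at finger x 0.660 and a hard stop 12 mm further on at 0.6724 (tab face about 0.6834, as predicted for home). I'll back off and check.

```bash
python3 - <<'E'
from h import *
r.move_l([.655,-.003,.066],feed=.06); r.move_l([.64,-.003,.2],feed=.2); open_jaws()
p=barp(1.40,.009)
r.move_pose([p[0]+.03,p[1],.33],Q); st()
c=imaging.capture("wrist"); cv2.imwrite("pics/n1.png",c["pixels"])
c=imaging.capture("side"); crop(c,200,120,400,270,4,"n2.png")
E
```

```text
t66.5 [ 0.4793 -0.0065  0.3297] F [0.  0.1 0.1] w0.999
```

View pics/n1.png

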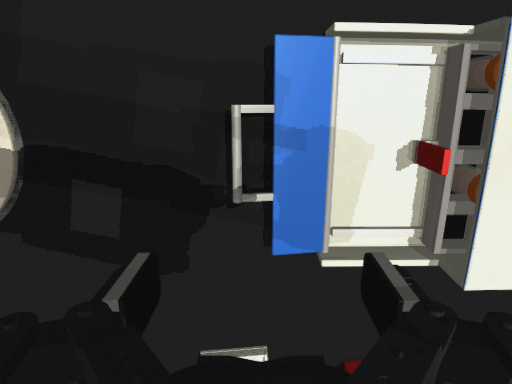

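View pics/n2.png

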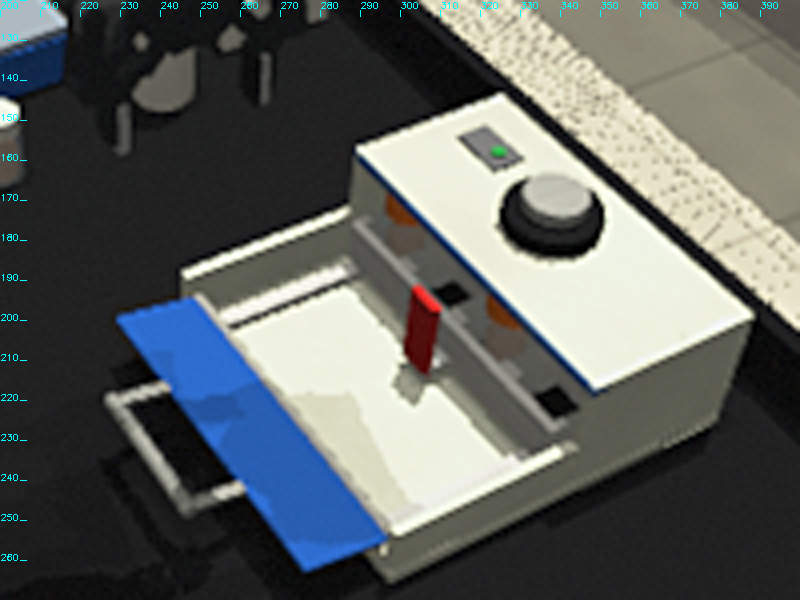

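```bash
python3 - <<'E'
from h import *
c=imaging.capture("wrist"); sd=imaging.capture("side")
print("bar",onz(c,(237,108),.0544),onz(c,(237,201),.0544)); print("tab side",onz(sd,(306.5,194.5),.096)," wrist right edge",onz(c,(449,161),.096))
crop(c,400,120,512,200,6,"n3.png")
E
```

```text
bar [0.45093881 0.04872527 0.0544    ] [ 0.44946834 -0.06577073  0.0544    ]
tab side [ 0.68983102 -0.00692366  0.096     ]  wrist right edge [ 0.68946353 -0.00452097  0.096     ]
```

View pics/n3.png

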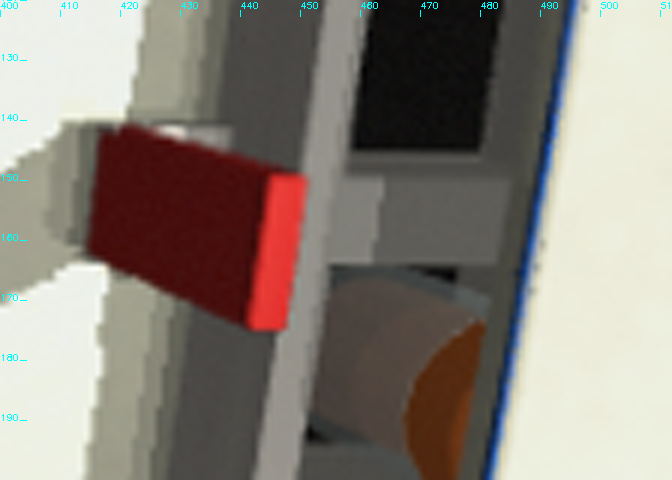

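The tab's top centre is at x ≈ 0.687, up from 0.588, which fits fully home along with the hard stop. The bar centre is at (0.450,-0.008). I'll grip it and raise the guard.

```bash
python3 - <<'E'
from h import *
p=np.array(barp(1.40,.009)); print(p)
r.move_l([p[0],p[1],.15],feed=.2); r.move_l(p,feed=.08); st()
grab(40); s=st()
if .08<s["gripper_width"]<.17:
    for th in np.linspace(1.26,0,10):
        r.move_l(barp(th,.009),feed=.08); s=st()
        if np.linalg.norm(s["wrist_force"])>60: print("stop");break
    c=imaging.capture("side"); crop(c,200,120,400,270,4,"o1.png")
E
```

```text
[ 0.44914603 -0.0065      0.04539606]
t69.2 [ 0.4494 -0.0066  0.0459] F [-0.1 -0.6 -0. ] w0.998
t69.9 [ 0.4498 -0.0065  0.0456] F [ 5.7  1.  -1.8] w0.117
t70.2 [ 0.4534 -0.0065  0.0617] F [ 3.3  0.4 -1.3] w0.114
t70.6 [ 0.459  -0.0065  0.077 ] F [-2.3 -0.1  1.7] w0.120
t70.9 [ 0.4668 -0.0065  0.0921] F [-14.4  -0.8  10.1] w0.121
t71.3 [ 0.4763 -0.0064  0.1056] F [-26.6  -0.1  21.9] w0.116
t71.7 [ 0.488  -0.0064  0.1183] F [-37.3   0.9  40.3] w0.119
t72.0 [ 0.503  -0.0063  0.1292] F [-28.4   3.3  44.1] w0.119
t72.4 [ 0.5193 -0.0063  0.1372] F [-12.2   4.8  32.7] w0.117
t72.7 [ 0.5356 -0.0063  0.1423] F [-3.   2.3 19.3] w0.117
t73.1 [ 0.5519 -0.0062  0.145 ] F [ 1.8  3.8 10.3] w0.120
t73.5 [ 0.5682 -0.0062  0.1455] F [0.7 4.6 4.3] w0.117
```

View pics/o1.png

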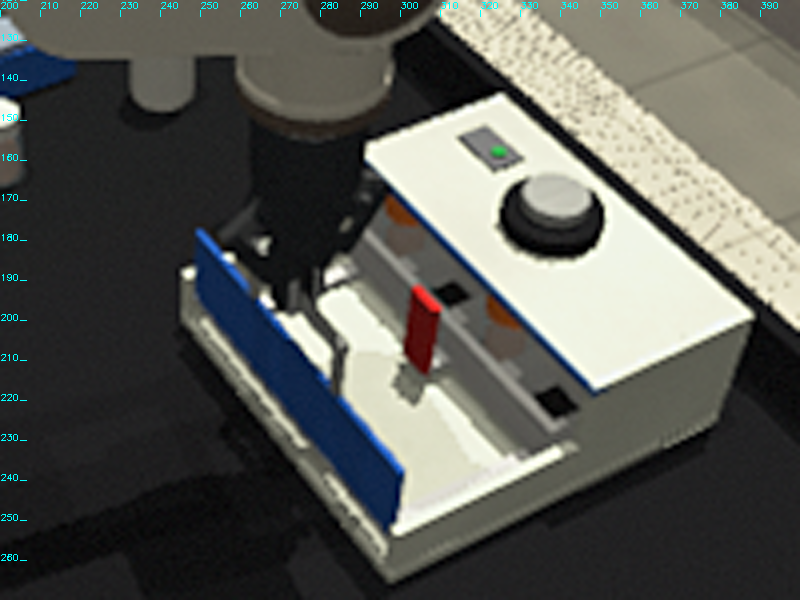

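```bash
python3 - <<'E'
from h import *
x=HX
for k in range(6):
    x+=.002; r.move_l([x,BY,.145],feed=.03); s=st()
    if s["wrist_force"][0]<-18: break
r.sleep(.3); st()
open_jaws(); st(); r.move_l([x,BY,.25],feed=.15)
r.move_pose([.50,-.005,.36],Q); st()
c=imaging.capture("wrist"); cv2.imwrite("pics/p1.png",c["pixels"])
c=imaging.capture("side"); crop(c,200,120,400,270,4,"p2.png")
E
```

```text
t73.8 [ 0.5685 -0.0062  0.1454] F [-12.8   4.1  12.6] w0.117
t74.0 [ 0.5687 -0.0061  0.1454] F [-31.1   4.3  21.8] w0.116
t74.3 [ 0.5687 -0.0061  0.1454] F [-31.8   3.8  21.3] w0.115
t75.0 [ 0.5714 -0.0065  0.145 ] F [ 0.3  0.1 -0.2] w1.003
t76.5 [ 0.4998 -0.005   0.3597] F [-0.1  0.3 -0.4] w1.001
```

View pics/p1.png

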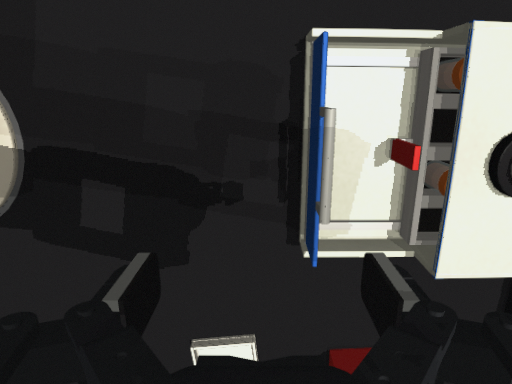

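View pics/p2.png

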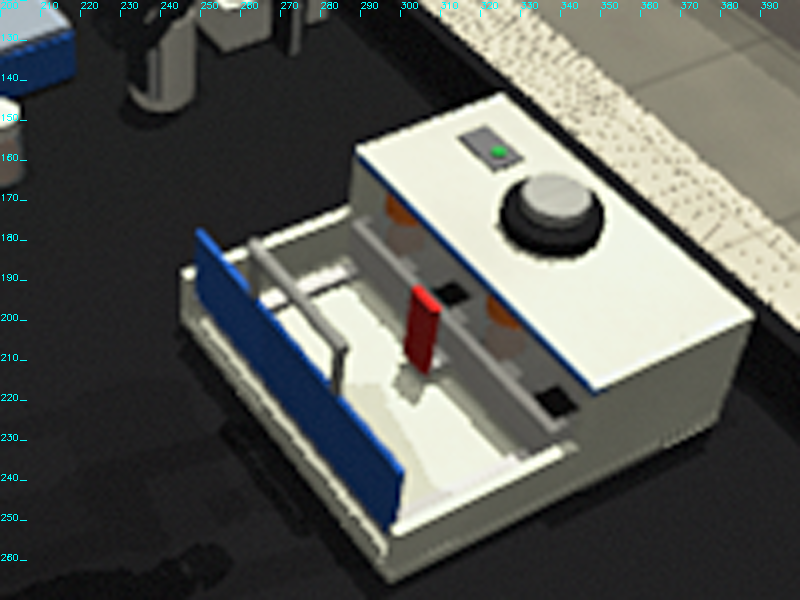

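The guard is against its stop (bar x 0.5687, 31 N, then released), and the tab is unchanged at side-view (306.5,194.5). One last overall look before handing in.

```bash
python3 - <<'E'
from h import *
c=imaging.capture("scene"); crop(c,130,120,400,310,3,"q1.png")
c=imaging.capture("side"); cv2.imwrite("pics/q2.png",c["pixels"])
E
```

```text
(no output)
```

View pics/q1.png

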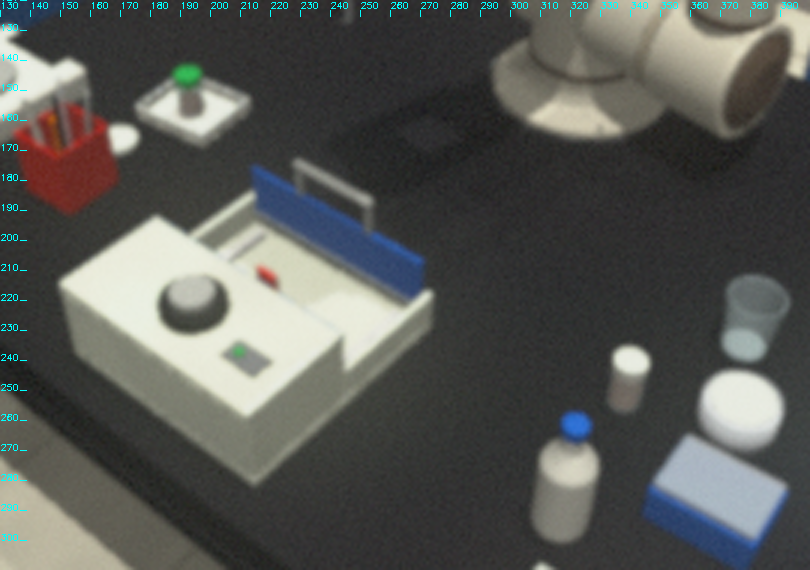

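View pics/q2.png

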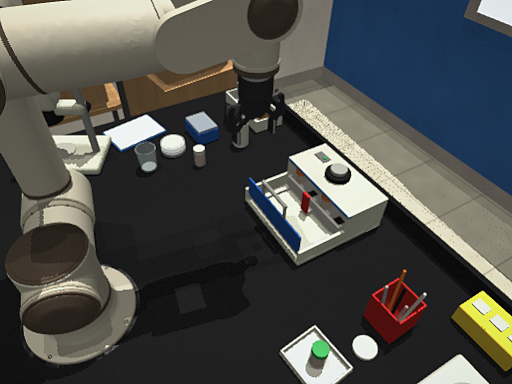

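The views show the guard upright, the green jar upright in the tray (scene (191,150), side (320,349)), the bystanders in their original places and the robot clear.

```bash
python3 - <<'E'
from h import *
r.sign_off(); st()
E
```

```text
the job is handed in; nothing more can be done
the job is handed in; nothing more can be done
```

I loaded the imaging station and handed the job in at about 77 s of the 210 s allowed; no verdict is reported.

- **Guard down:** I lowered it to its stop (9 N felt there). I then let it back to about 1.40 rad before opening the jaws, so the fingers would clear the panel.
- **Jars:** The green jar went from pocket 1 to the tray. The two orange jars on the bench went into pockets 0 and 2 with no contact force on insertion. The second orange jar had been knocked a few centimetres before I reached it, so I measured it again before gripping.
- **Carriage:** I pushed it by the red tab. The detent showed as about 9 N, followed by a hard stop 12 mm further on.
- **Guard shut:** I raised it until it met its stop at 31 N, then let go.

**Last checks:**
- The tab's top is at x ≈ 0.687, where home should put it.
- The guard is upright.
- The green jar stands upright in the tray.
- The bystanders look unmoved, and the robot is clear of everything.
- In the tunnel only parts of the orange jars are visible, but they look upright.

**Readings that disagreed:**
- The scene and side cameras differed by 3 to 8 mm on most points, and by over 20 mm on one tray corner that I left out. I relied on the wrist camera for everything except the tray, where it agreed with the side camera.
- One partly hidden view put the jar in pocket 0 about 6 mm off in x, more than the pocket's 4 mm of clearance allows. I took it as a measuring error and did not follow it up.

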